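# Close the stock box: dust flap down, then lid

## Task

The plywood stock box on the bench stands open, with its inner dust flap sticking up. With your fingertips, first push the flap down flat inside the box, then push the hinged lid over and press it fully shut on top of it. Do not pick up or shift the box, leave the jar, the tape core and the moulding sample where they are, and finish with the hand clear of everything.

Things in the scene. Friction and masses are not known exactly. Their poses are not given: they have to be found in the camera images.
- stock_box: Open light-wood box with steel corner straps, 220 (its x) x 180 (its y) x 80 mm high, walls 8 mm, 4 kg, standing loose on the bench. Origin at the centre of its underside, z up. The lid is hinged along its +y rim, the dust flap along the inside of its -y wall; both hinge lines run along the box's x. It is turned by up to 0.45 rad from the world axes, with the lid side roughly to the robot's left.
- lid (a joint): Angle of the plywood lid (220 x 180 x 10 mm, about 0.35 kg), rad: 0 = shut flat on the rim, 1.57 = upright, more = leaning outwards to the box's +y, stop at 2.1. Stiff friction hinge, 0.55 N m: the lid stays where it is left and must be pushed all the way (about 3 to 7 N near its free edge). The face turned outwards (+y) when open is its top when shut, 90.5 mm above the bench.
- lid_hinge (a point): Middle of the lid's hinge line, on the lid's underside: at x 0, y +90, z 80.5 mm in the box frame.
- lid_edge (a point): Middle of the lid's free edge, half-way through its thickness, 180 mm from the hinge. Shut, it lies over the box's -y wall.
- flap (a joint): Angle of the dust flap (wooden board 190 wide x 100 long x 6 mm, about 0.1 kg), rad: 0 = folded down flat inside the box, covering its -y half, its upper face 72 mm above the bench (8 mm below the rim); 1.57 = upright; more = leaning outwards to the box's -y, stop at 1.85. Stiff friction hinge, 0.12 N m: stays where it is left (about 1 to 3 N near its edge). The face turned outwards (-y) when upright is its top when folded. Upright, it stops the lid from shutting.
- flap_hinge (a point): Middle of the flap's hinge line, on the flap's underside: at x 0, y -78, z 66 mm in the box frame.
- flap_edge (a point): Middle of the flap's free edge, half-way through its thickness, 100 mm from the hinge.
- jar_mid (a point): Centre (42 mm up) of a glass jar with a steel cap, 56 mm across, 85 mm high, standing loose near the box; leave it alone.
- tape_mid (a point): Centre (24 mm up) of an empty cardboard tape core standing on its end face, 90 mm across, 48 mm high; loose, leave it alone.
- sample_mid (a point): Point at the corner, 14 mm up, of a loose L-shaped dark-wood picture-frame corner sample with a brass bead, legs 85 mm long and 32 mm wide, 34 mm high; leave it alone.

How it is judged:
By the outcome, as a careful person would: the job done as asked, in the order asked, and still so for the second after the job is handed in, with the robot touching nothing.
It also fails if it takes over 48 s, if anything falls off the work surface, if the arm or the gripper's body presses on something with over 40 N, if the wrist force passes 120 N, or if a joint passes its speed limit or range.

## Robot

A 6-joint arm with a two-finger parallel gripper is mounted at the origin on the work surface. World frame = base frame: x ahead of the robot, y to its left, z up, the work surface at z = 0. Lengths are in m, angles in rad, forces in N, time in s.
With the tool pointing down it reaches from about 0.2 to 0.875 m from the base axis. Payload 3.4 kg.
Tool frame: the origin (TCP) lies between the finger pads; the fingertips stand 25 mm ahead of it and the grasp point (between the pads) lies 6 mm ahead of it (r.nose_length is the z of the fingertips in the tool frame, in m); z points along the fingers, x is the direction in which the jaws open and shut, and the axes are right-handed (so a half turn about z gives the same grasp; the last joint's range is limited). The gripper opens to 94 mm and grips with 3 to 60 N. Pads are 16 mm wide; open, the fingers measure 119 mm over their backs; the gripper's body (75 mm by 177 mm) begins 78 mm behind the grasp point.
Start: joints at [-1.324, 0.276, 1.505, -0, 1.361, -0.121], TCP at [0.207, -0.537, 0.23] pointing down, gripper open.
Joint ranges: [-2.89, 2.89], [-0.75, 2.08], [0.22, 2.7], [-1.18, 4.32], [0.11, 2.71], [-2.7, 2.7]. Speed limits (rad/s): [2.57, 2.57, 3.14, 3.14, 3.14, 3.14].

## Interface

Orientations are given as a unit quaternion [w, x, y, z].
In Python, from plant import r, gripper_to, inverse_kinematics, vision, models, telemetry gives the robot as it stands. Calls block until the motion is done:
- r.move_to(position, orientation): joint-space move of the TCP to a pose.
- r.move_l(position, rot=None, vel=0.15, guard=None): straight line of the TCP; rot=None keeps the orientation; vel is the mean speed in m/s. With guard (N) it stops when the force on the tool has changed by that much, and returns True; else False.
- r.movej(angles): joint-space move.
- gripper_to(opening, f_grip=None): finger opening in m; f_grip is the grip in N (None keeps the last); returns when the fingers have stopped.
- r.hold(seconds).
- inverse_kinematics(position, orientation): joint angles nearest the present ones, or None.
- vision.snapshot(name): name is "scene" or "side" or "wrist"; returns the picture (480x640x3 uint8, red, green, blue); there is no depth.
- vision.get_calibration(name): a dict with "fx", "fy", "cx", "cy" (pixels), "position" and "orientation" of the camera in the world. Camera axes: x right, y down, z forward; pixel columns grow to the right and rows downward; lengths in m; the calibration is good to about 2 mm. The wrist camera is an equidistant fisheye: a pixel r from the principal point sees the ray r / f radians off the axis. A picture is of the moment at which its call begins: read the wrist's pose just before it. get_calibration takes no time and is no camera call; for the wrist camera it gives the pose at the moment of the call.
A pose or a line that the arm cannot do raises r.PlanningError and nothing moves.
- r.sign_off(): hands the job in, once; it reports no verdict.
Trained networks look in the newest picture that a camera, given by its name, has taken for a name from the list of things; names that differ only in an ending like _2 or _b are one class to them, and where a whole thing is asked for, a point or a joint stands for the part that bears it (a point fixed in the world has none). Each returns a list of dicts, best first, with "score" (0 to 1); they miss things now and then, are a little off and sometimes report something else, mostly with a low value. They report only what shows in the picture. A call takes as long as a camera call.
- models.boxes_of(thing, camera): "at" ([x, y, z] in m, in world coordinates, good to about 4 mm: the middle of the surface that is visible of it).
- models.regions_of(thing, camera): "pixels" (480x640 bool, what is visible of it).
- models.mark_of(thing, camera): "at" ([x, y, z] in m, in world coordinates, good to about 4 mm: a listed point, or the origin of a listed thing).
Readings, each from a call of its own:
- telemetry.current_t(): time.
- telemetry.current_joints(): joint angles.
- telemetry.current_dq(): joint speeds.
- telemetry.current_joint_efforts(): joint torques, N m.
- telemetry.current_ee_pos(): TCP position.
- telemetry.current_tool_rot(): TCP orientation.
- telemetry.current_wrist_force(): force on the tool from outside, world axes, zero at the start.
- telemetry.current_torque(): the same for the moment, N m.
- telemetry.current_opening(): finger opening in m.
Only numpy, scipy, OpenCV 4.12 (cv2) and the standard library are available. Lean on these libraries where they do the work, as an engineer would, in place of code of your own. Each camera call takes 0.05 s, during which the arm holds its last target. There are 200 camera calls.

## Working session

There is one attempt and no reset: what is moved stays moved. The work goes in short steps, each a Python script; the robot and the scene stay as the last script left them, time stands still between calls to the robot, and variables do not carry over. Pictures are saved under pics/ and viewed, about 8 in all and at most 12, crops included, and the job is handed in when it is done.

```bash
ls; mkdir -p pics
python3 - <<'E'
from plant import r, vision, models, telemetry
import cv2, numpy as np
print(telemetry.current_t())
ims=[]
for c in ["scene","side"]:
    im=vision.snapshot(c); ims.append(im)
    cv2.imwrite(f"pics/{c}0.png",im[...,::-1])
    for n in ["stock_box","lid_hinge","lid_edge","flap_hinge","flap_edge","jar_mid","tape_mid","sample_mid"]:
        try: print(c,n,[(np.round(d["at"],3).tolist(),round(d["score"],2)) for d in models.mark_of(n,c)][:2])
        except Exception as e: print(n,e)
print(telemetry.current_t(), r.nose_length)
E
```

```text
pics
0.0
scene stock_box [([0.57, -0.0, -0.002], 0.58)]
scene lid_hinge [([0.553, 0.098, 0.082], 0.58)]
scene lid_edge [([0.552, 0.176, 0.241], 0.84)]
scene flap_hinge [([0.574, -0.075, 0.066], 0.79)]
scene flap_edge [([0.57, -0.061, 0.164], 0.57)]
scene jar_mid [([0.514, -0.241, 0.041], 0.67)]
scene tape_mid [([0.752, 0.001, 0.026], 0.84)]
scene sample_mid [([0.634, -0.239, 0.012], 0.73)]
side stock_box [([0.564, 0.004, -0.001], 0.81)]
side lid_hinge [([0.559, 0.096, 0.08], 0.67)]
side lid_edge [([0.547, 0.175, 0.243], 0.66)]
side flap_hinge [([0.569, -0.071, 0.064], 0.65)]
side flap_edge [([0.563, -0.062, 0.167], 0.75)]
side jar_mid [([0.513, -0.242, 0.042], 0.85)]
side tape_mid [([0.566, -0.062, 0.165], 0.43)]
side sample_mid [([0.633, -0.242, 0.012], 0.56)]
0.9 0.025
```

View pics/scene0.png

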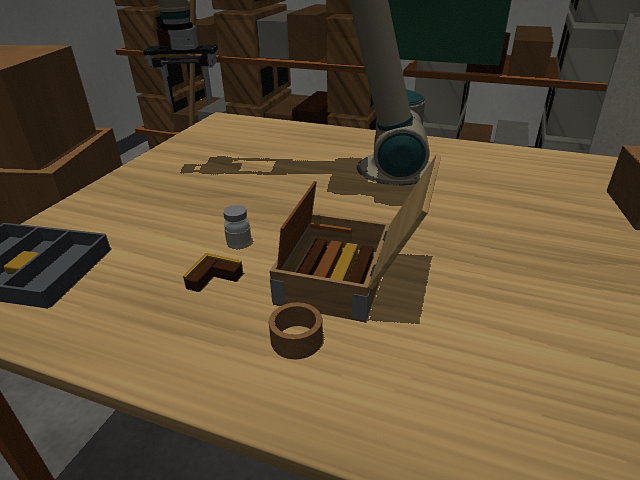

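View pics/side0.png

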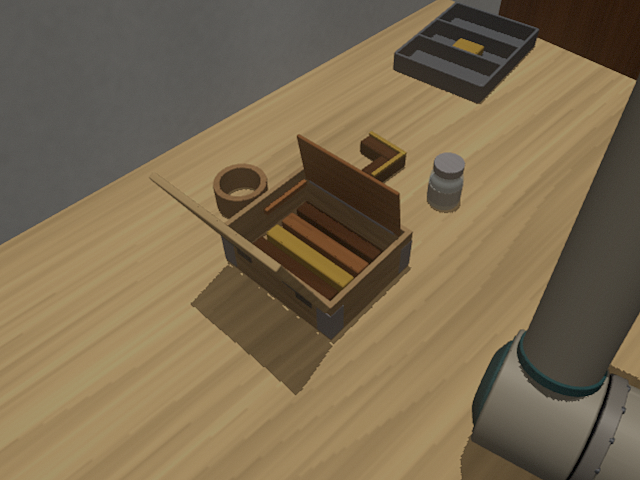

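The scene view shows the box open, with the flap upright at about (300,225) and the lid leaning out at about (405,225). The jar (237,227) and sample (212,270) are on the flap side, and the tape core (297,330) is on the far side. The side view agrees. Fitting the marks gives a box origin of about (0.565, 0.004) and yaw of about 0.08, with the lid at about 2.0 rad and the flap at about 1.43 rad.

```bash
cat > h.py <<'E'
from plant import r, gripper_to, inverse_kinematics, vision, models, telemetry
import numpy as np, cv2
O=np.array([.565,.004]); YAW=.08
c,s=np.cos(YAW),np.sin(YAW)
Q=min(([0,np.cos(p/2),np.sin(p/2),0] for p in (YAW,YAW+np.pi)),
      key=lambda q:(lambda j:9 if j is None else abs(j[5]))(inverse_kinematics([.565,0,.25],q)))
def P(y,z,x=0.):   # fingertip at box (x,y), height z -> TCP
    return [O[0]+c*x-s*y, O[1]+s*x+c*y, z+r.nose_length]
def go(y,z,vel=.15,guard=None):
    hit=r.move_l(P(y,z),vel=vel,guard=guard)
    f=telemetry.current_wrist_force()
    print(f"t={telemetry.current_t():.2f} y={y:.3f} z={z:.3f} hit={hit} F={np.round(f,1)} tipz={telemetry.current_ee_pos()[2]-r.nose_length:.4f}")
    return hit
E
python3 - <<'E'
from h import *
print(Q,inverse_kinematics(P(-.14,.25),Q),inverse_kinematics(P(.23,.32),Q),inverse_kinematics(P(0,.34),Q))
gripper_to(0.0,10)
r.move_to(P(-.14,.22),Q)
go(-.14,.145,.2)
rho=.082
for th in (1.45,1.2,.95,.7,.45,.2,.04):
    if go(-.078+rho*np.cos(th)-.006*np.sin(th)-.008, .066+rho*np.sin(th)+.006*np.cos(th),.12,20): break
go(-.003,.066,.04,12)
im=vision.snapshot("side"); cv2.imwrite("pics/side1.png",im[...,::-1])
E
```

```text
[0, np.float64(0.9992001066609779), np.float64(0.03998933418663416), 0] [-3.48571679e-01  2.81119987e-01  1.38800155e+00 -4.44089210e-16
  1.47247112e+00 -4.28571679e-01] [ 2.86302463e-01  2.67072280e-01  1.24089443e+00 -4.44089210e-16
  1.63362595e+00  2.06302463e-01] [-1.16060219e-01  2.17465794e-01  1.26103845e+00 -4.44089210e-16
  1.66308841e+00 -1.96060219e-01]
t=4.81 y=-0.140 z=0.145 hit=False F=[0.2 0.4 0.7] tipz=0.1454
t=5.44 y=-0.082 z=0.148 hit=False F=[ 0.  -0.9  0.9] tipz=0.1487
t=5.77 y=-0.062 z=0.145 hit=False F=[-0.6 -0.6  0.1] tipz=0.1444
t=6.09 y=-0.043 z=0.136 hit=False F=[-0.  -0.1  0.6] tipz=0.1358
t=6.42 y=-0.027 z=0.123 hit=False F=[-0.6 -0.2  0.4] tipz=0.1230
t=6.74 y=-0.015 z=0.107 hit=False F=[-0.1 -0.3 -1.2] tipz=0.1068
t=7.07 y=-0.007 z=0.088 hit=False F=[-0.1 -0.  -0.4] tipz=0.0880
t=7.33 y=-0.004 z=0.075 hit=False F=[-0.2 -0.5 -0.6] tipz=0.0753
t=7.56 y=-0.003 z=0.066 hit=True F=[-2.  -0.6  9.3] tipz=0.0721
```

View pics/side1.png

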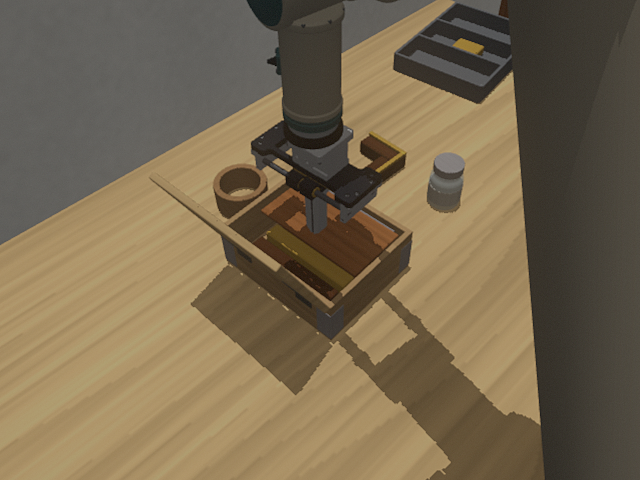

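The flap lies flat in the side view: the fingertip at about (315,225) stopped on it at 72.1 mm, which is the folded height. The box has not moved. Next is the lid.

Run:
```python
from h import *
go(-.003,.29,.25); go(.225,.29,.25); go(.225,.205,.2)
H=np.array([.09,.0805])
def pt(rho,th,t): return H+rho*np.array([-np.cos(th),np.sin(th)])+t*np.array([np.sin(th),np.cos(th)])
rho=.145; ok=True
for th in (2.0,1.8,1.57,1.35,1.1,.85,.6,.35,.15,.04):
    p=pt(rho,th,.010); y=p[0]
    if th>1.57: y=max(y,pt(.18,th,.010)[0])
    if go(y+.008,p[1],.13,30): ok=False; break
if ok: go(-.047,.083,.04,20)
im=vision.snapshot("side"); cv2.imwrite("pics/side2.png",im[...,::-1])
```

```text
t=8.63 y=-0.003 z=0.290 hit=False F=[ 0.4 -0.7 -0.7] tipz=0.2885
t=9.69 y=0.225 z=0.290 hit=False F=[ 0.2 -0.6  0.4] tipz=0.2896
t=10.27 y=0.225 z=0.205 hit=False F=[ 1.3 -0.2  0.5] tipz=0.2057
t=10.75 y=0.182 z=0.208 hit=False F=[0.7 0.6 0.8] tipz=0.2092
t=11.18 y=0.149 z=0.219 hit=False F=[ 0.3  1.  -0.1] tipz=0.2192
t=11.64 y=0.108 z=0.226 hit=False F=[-0.5 -1.   0.6] tipz=0.2251
t=12.03 y=0.076 z=0.224 hit=False F=[-0.2 -0.2  0.6] tipz=0.2240
t=12.46 y=0.041 z=0.214 hit=False F=[-1.3 -0.4 -0.6] tipz=0.2142
t=12.88 y=0.010 z=0.196 hit=False F=[0.6 0.4 0.3] tipz=0.1959
t=13.31 y=-0.016 z=0.171 hit=False F=[-0.3  0.2 -0.2] tipz=0.1704
t=13.73 y=-0.035 z=0.140 hit=False F=[-0.9  0.2 -0. ] tipz=0.1397
t=14.11 y=-0.044 z=0.112 hit=False F=[-0.  -0.2 -0. ] tipz=0.1123
t=14.38 y=-0.046 z=0.096 hit=False F=[ 0.8 -0.6 -1. ] tipz=0.0964
t=14.67 y=-0.047 z=0.083 hit=True F=[-1.8  1.3  7.7] tipz=0.0907
```

View pics/side2.png

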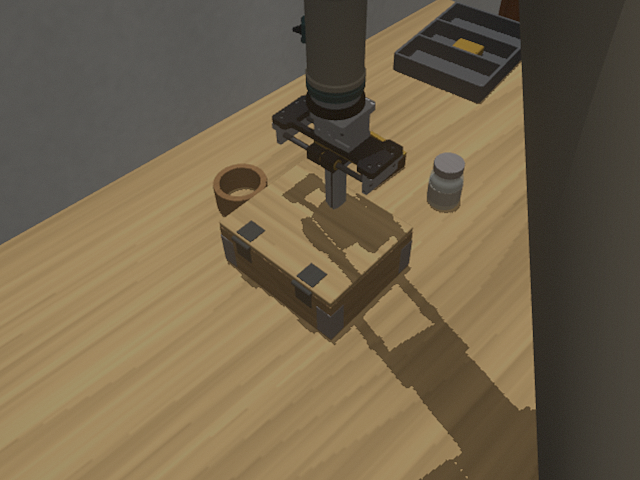

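The lid is down. The fingertip at about (335,205) stopped at 90.7 mm, against 90.5 mm when shut. I'll press once more near the free edge, retreat and check.

Run:
```python
from h import *
go(-.047,.10,.1); go(-.078,.10,.1); go(-.078,.084,.03,25); r.hold(.3)
go(-.078,.27,.2)
r.movej([-1.324,0.276,1.505,0,1.361,-0.121]); r.hold(.5)
ims=[]
for cam in ("scene","side"):
    ims.append(vision.snapshot(cam))
    for n in ["stock_box","lid_hinge","lid_edge","flap_edge","jar_mid","tape_mid","sample_mid"]:
        print(cam,n,[(np.round(d["at"],3).tolist(),round(d["score"],2)) for d in models.mark_of(n,cam)][:1])
a=ims[0][150:390,150:470]; b=ims[1][120:360,180:500]
cv2.imwrite("pics/fin.png",cv2.resize(np.hstack([a,b]),(800,300))[...,::-1])
print(telemetry.current_t(),telemetry.current_wrist_force())
```

```text
t=14.97 y=-0.047 z=0.100 hit=False F=[ 0.   1.1 -0.1] tipz=0.1005
t=15.43 y=-0.078 z=0.100 hit=False F=[-0.1  1.   0.3] tipz=0.0996
t=15.85 y=-0.078 z=0.084 hit=True F=[-0.5  0.2  6.7] tipz=0.0907
t=17.20 y=-0.078 z=0.270 hit=False F=[ 0.2 -0.4  0.2] tipz=0.2686
scene stock_box [([0.566, 0.0, -0.002], 0.75)]
scene lid_hinge [([0.557, 0.096, 0.079], 0.58)]
scene lid_edge [([0.572, -0.087, 0.086], 0.87)]
scene flap_edge []
scene jar_mid [([0.512, -0.245, 0.037], 0.81)]
scene tape_mid [([0.752, 0.0, 0.025], 0.66)]
scene sample_mid [([0.633, -0.237, 0.013], 0.7)]
side stock_box [([0.564, 0.006, -0.001], 0.83)]
side lid_hinge [([0.558, 0.098, 0.082], 0.98)]
side lid_edge [([0.565, -0.084, 0.089], 0.63)]
side flap_edge []
side jar_mid [([0.509, -0.245, 0.04], 0.94)]
side tape_mid [([0.745, 0.004, 0.022], 0.88)]
side sample_mid [([0.631, -0.239, 0.014], 0.84)]
20.625 [-0.39940393  1.86328482 -0.28286888]
```

View pics/fin.png

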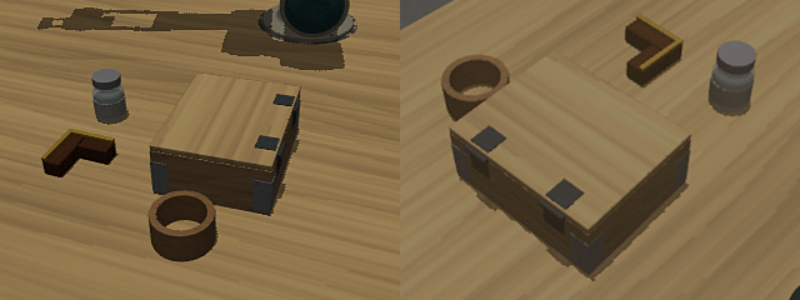

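Both crops show the lid flat on the rim all round, the jar, tape core and sample in place, and the hand out of the way.

```bash
python3 -c "
from plant import r
print(r.sign_off())"
```

```text
the job is handed in; nothing more can be done
None
```

The box is shut: I pushed the dust flap down flat first, then pushed the lid over and pressed it closed. The job was handed in at about 20.6 s on the robot's clock.

- **Flap:** with the fingers closed, the fingertip stopped on it at 72.1 mm, against 72 mm when folded flat. The side picture also showed it flat.
- **Lid:** two presses, one of them near the free edge, both stopped at 90.7 mm, against 90.5 mm when shut. Both final pictures show it flat on the rim.
- **Forces:** the force readings after each move stayed under 10 N. The guard stops were set at 12 to 30 N, and only the final presses on the flap and lid tripped them.
- **Other objects:** the box, jar, tape core and sample are where they were, within the few millimetres the position marks can resolve. One jar mark came out 4 mm low in the scene view, and the jar's and tape core's other readings differ by up to 7 mm; I put that down to measurement noise.
- **Hand:** it went back to the start pose, clear of everything.

No check failed.

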